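Heatsinks in order of height along the airflow rail

ROBOT

A 7-joint arm with a two-finger parallel gripper is mounted at the origin on a cart in front of the work surface, level with it; the furniture and walls round the work are solid. World frame = base frame: x ahead of the robot, y to its left, z up, the work surface at z = 0. Lengths are in m, angles in rad, forces in N, time in s.
With the tool pointing down it reaches from about 0.425 to 0.925 m from the base axis. Payload 6.8 kg.
Tool frame: the origin (TCP) lies between the finger pads; the fingertips stand 22 mm ahead of it and the grasp point (between the pads) lies 3 mm ahead of it; z points along the fingers, y is the line along which they close (so a half turn about z gives the same grasp; the last joint's range is limited). The gripper opens to 85 mm and grips with 20 to 120 N. Pads are 22 mm wide; open, the fingers measure 114 mm over their backs; the gripper's body (76 mm by 85 mm) begins 54 mm behind the grasp point. The pads swing forward as they close: fully open they stand 13 mm farther back than shut.
Start: joints at [-1.423, 0.477, 0.022, 1.555, -0.011, 1.109, -0.083], TCP at [0.171, 0.653, 0.253] pointing down, gripper open.
Joint ranges: [-2.96, 2.96], [-0.34, 2.1], [-1.41, 1.46], [0.24, 2.44], [-1.37, 4.51], [0.17, 1.92], [-2.96, 2.96]. Speed limits (rad/s): [2.39, 2.39, 3.14, 3.14, 3.14, 3.14, 3.14].

INTERFACE

Orientations are given as a unit quaternion [w, x, y, z].
In Python, from station import bot gives the robot as it stands.
- The arm moves only by the tool servo_tool, never from a script. Its argument "motion" is a list that holds one entry, the list of rows, each a list of 5 numbers: the opening, from 0 (shut) to 1 (fully open), then the shift along the world's x, y, z each as a share of 0.04 m, from -1 to 1, then the turn about the world's z as a share of 0.12 rad, from -1 to 1. A call has 1 to 20 rows; each row shifts and turns the commanded pose from where the row before left it; what a row does not reach is not made up. A row lasts 1/10 s, in which the tool goes at most 50 mm and 8.59 degrees, less where a joint would pass 70% of its speed; a pose out of reach is approached as far as the arm can. A call with a number of a shift or a turn outside -1 to 1 is refused whole. A call with a gripper value outside its range is refused whole. The fingers move at their own pace and stop on an object; "newtons" is the grip in N (left out, the last holds). Time passes only in rows, so rows that do not move let the fingers close. It gives the time, the measured TCP pose, the force, the opening and the grip force at its end, in the units of the state.
- bot.get_obs(): the state, without advancing time (a new reading comes with each control period).
- bot.read_camera(name): name is "scene" or "top" or "wrist"; returns (picture, depth): 384x512x3 uint8, red, green, blue; 384x512 float32, m along the optical axis (not along the pixel's ray), 0 where there is no reading.
- bot.get_calibration(name): a dict with "fovy" (degrees; the focal length in pixels is half the picture's height over the tangent of half this angle, whatever the lens; pixels are square), "cx", "cy" (the principal point, pixels), "view" (4x4, takes a point from world to camera coordinates). Camera axes: x right, y down, z forward; pixel columns grow to the right and rows downward; lengths in m; the calibration is good to about 2 mm. The wrist camera is an equidistant fisheye: a pixel r from the principal point sees the ray r / f radians off the axis. A picture is of the moment at which its call begins: read the wrist's pose just before it. get_calibration takes no time and is no camera call; for the wrist camera it gives the pose at the moment of the call.
- bot.hand_in(): hands the job in; it is judged then, once.
The state is a dict: "t": time; "q": joint angles; "joint_vel": joint speeds; "joint_torque": joint torques, N m; "eef_pos": TCP position; "tool_rot": TCP orientation; "contact_force": force on the tool from outside, world axes, zero at the start; "torque": the same for the moment, N m; "gripper_width": opening from 0.0 (shut) to 1.0 (fully open); "grasp_force": force on a finger pad.
Only numpy, scipy, OpenCV 4.12 (cv2) and the standard library are available. Lean on these libraries where they do the work, as an engineer would, in place of code of your own. Each camera call takes 0.05 s, during which the arm holds its last target. There are 200 camera calls.

TASK

Set up the cooling comparison: stand the four finned heatsinks on the flat dark rail, one centred on each of its four white cross marks, in order of height with the shortest next to the fan and the tallest at the probe end, so that none shades the next from the air. Each stands upright on its base with its fins running along the rail so that the air blows through them. Leave them all released and at rest.

Things in the scene. Friction and masses are not known exactly. Their poses are not given: they have to be found in the camera images.
- sink_15: the shortest and smallest of four loose finned bare aluminium heatsinks, a rigid block 28 x 40 x 15 mm (along its x, y, z), about 25 g. Origin: centre of its flat underside; z up; the upright fins run along its x, side by side along its y. Grip from above across its 40 mm y width, on the outer fins. Starts upright on the worktop, in any of four places in the back row.
- sink_26: the second shortest of four loose finned bare aluminium heatsinks, a rigid block 34 x 50 x 26 mm (along its x, y, z), about 45 g. Origin: centre of its flat underside; z up; the upright fins run along its x, side by side along its y. Grip from above across its 50 mm y width, on the outer fins. Starts upright on the worktop, in any of four places in the back row.
- sink_38: the second tallest of four loose finned bare aluminium heatsinks, a rigid block 38 x 54 x 38 mm (along its x, y, z), about 85 g. Origin: centre of its flat underside; z up; the upright fins run along its x, side by side along its y. Grip from above across its 54 mm y width, on the outer fins. Starts upright on the worktop, in any of four places in the back row.
- sink_52: the tallest and largest of four loose finned bare aluminium heatsinks, a rigid block 42 x 58 x 52 mm (along its x, y, z), about 130 g. Origin: centre of its flat underside; z up; the upright fins run along its x, side by side along its y. Grip from above across its 58 mm y width, on the outer fins. Starts upright on the worktop, in any of four places in the back row.
- rail: flat dark steel mounting rail, 80 x 300 x 8 mm (along its x, y, z), fixed on the worktop in front of the heatsinks, near the robot. Origin: centre of its underside; its long direction is its y, z up; flat top at z = 8 mm, no raised edges. Four flat painted white cross marks on its centre line at y = -112.5, -37.5, +37.5 and +112.5 mm in its frame, 75 mm apart.
- fan: small square axial fan (52 mm wide, 25 mm thick, 54 mm high; black frame, grey blades, wire guards), fixed on the worktop just past one end of the rail, on the rail's centre line, 175 mm from the rail's centre, past its +y or its -y end. Origin: centre of its underside.
- probe: air-speed probe: thin upright post, 6 mm thick and 52 mm high with a black tip, on a round steel foot 36 mm across; fixed on the worktop just past the other end of the rail, 175 mm from the rail's centre. Origin: centre of its underside.
There are look-alikes about, which are no part of the job. Leave any purple look-alike of the fan alone. What is shaped like the sink_26 but brown is not meant.

How it is judged:
At the end, for the whole second after the job is handed in: From the fan on, the marks carry the 15, 26, 38 and 52 mm high heatsinks in this order, standing on the rail, upright within 7 degrees, centred within 12 mm along and 12 mm across the rail, fins along it within 14 degrees (either way round), released and at rest (x of sink_15 in the frame of rail between -0.012 and 0.012 m and z of sink_15 in the frame of rail between 0.004 and 0.012 m and angle between each of sink_15, sink_26, sink_38, sink_52's own z axis and vertical below 0.12 rad and angle between the x axis of each of sink_15, sink_26, sink_38, sink_52 and the y axis of rail, either way round below 0.25 rad and linear speed of each of sink_15, sink_26, sink_38, sink_52 below 0.02 m/s and angular speed of each of sink_15, sink_26, sink_38, sink_52 below 0.2 rad/s and x of sink_26 in the frame of rail between -0.012 and 0.012 m and z of sink_26 in the frame of rail between 0.004 and 0.012 m and x of sink_38 in the frame of rail between -0.012 and 0.012 m and z of sink_38 in the frame of rail between 0.004 and 0.012 m and x of sink_52 in the frame of rail between -0.012 and 0.012 m and z of sink_52 in the frame of rail between 0.004 and 0.012 m and ((y of fan in the frame of rail above 0 m and y of sink_15 in the frame of rail between 0.1005 and 0.1245 m and y of sink_26 in the frame of rail between 0.0255 and 0.0495 m and y of sink_38 in the frame of rail between -0.0495 and -0.0255 m and y of sink_52 in the frame of rail between -0.1245 and -0.1005 m) or (y of fan in the frame of rail below 0 m and y of sink_15 in the frame of rail between -0.1245 and -0.1005 m and y of sink_26 in the frame of rail between -0.0495 and -0.0255 m and y of sink_38 in the frame of rail between 0.0255 and 0.0495 m and y of sink_52 in the frame of rail between 0.1005 and 0.1245 m))); the robot touches nothing.
It also fails if it takes over 112 s, if anything falls off the work surface, if the arm or the gripper's body presses on something with over 40 N, if the wrist force passes 120 N, or if a joint passes its speed limit or range.

## Working session

There is one attempt and no reset: what is moved stays moved. The work goes in short steps, Python scripts to look and compute and a tool call to move; the robot and the scene stay as the last step left them, time stands still between calls to the robot, and variables do not carry over. Pictures are saved under pics/ and viewed, at most 14 in all, crops included, and the job is handed in when it is done.

Besides the shell and the picture viewer there is one more tool, called as name(argument=value, ...), one argument or row to a line, values as JSON. servo_tool: Moves the arm, as the interface text tells. Shift numbers are shares of 0.04 m and turn numbers shares of 0.12 rad, none past 1 either way. Its arguments: {"type":"object","properties":{"motion":{"type":"array"},"newtons":{"type":"number"}},"required":["motion"]}

```bash
mkdir -p pics; cat > h.py <<'E'
import numpy as np, cv2
from station import bot
def save(n,img): cv2.imwrite('pics/'+n+'.png',cv2.cvtColor(img,cv2.COLOR_RGB2BGR))
def pts(name,d,c):
    f=192/np.tan(np.radians(c['fovy'])/2); v,u=np.mgrid[:384,:512]
    P=np.stack([(u-c['cx'])/f*d,(v-c['cy'])/f*d,d],-1); V=np.array(c['view'])
    return (P-V[:3,3])@V[:3,:3]
E
python3 - <<'E'
from h import *
for n in('top','scene'):
    i,d=bot.read_camera(n); save(n,i); np.savez(n,i=i,d=d,**bot.get_calibration(n)); c=bot.get_calibration(n); print(n,c)
o=bot.get_obs(); print(o)
E
```

```text
top {'fovy': 52.468846041937965, 'cx': 253.81319940271578, 'cy': 196.95377460311673, 'view': array([[-0.01183686, -0.99987685,  0.0103042 ,  0.04629692],
       [-0.99417889,  0.01066452, -0.10721289,  0.48626919],
       [ 0.1070898 , -0.01151329, -0.99418269,  0.84758727],
       [ 0.        ,  0.        ,  0.        ,  1.        ]])}
scene {'fovy': 49.26734082061697, 'cx': 248.59786682435123, 'cy': 196.00560622110814, 'view': array([[ 0.70962935, -0.70432128, -0.01891341, -0.30068675],
       [-0.43390138, -0.41570693, -0.79932305,  0.25979538],
       [ 0.5551178 ,  0.57542965, -0.60060382,  0.84988578],
       [ 0.        ,  0.        ,  0.        ,  1.        ]])}
{'t': 0.1, 'q': array([-1.423088  ,  0.47776295,  0.02230983,  1.55636311, -0.0115194 ,
        1.10928344, -0.08308241]), 'joint_vel': array([ 0.00031031, -0.00083564,  0.0002477 , -0.00299106,  0.00021473,
        0.00022645,  0.00155817]), 'joint_torque': array([ 3.74387484e-03, -5.97756600e+01,  1.61335174e+00, -2.81953382e+01,
        1.28204082e-02,  4.99444257e-03, -1.27885303e-05]), 'eef_pos': array([0.17065047, 0.65255303, 0.2523873 ]), 'tool_rot': array([-6.19236091e-05,  1.27526888e-01,  9.91834754e-01, -8.42545923e-04]), 'contact_force': array([-0.44184489,  0.20713885, -0.48565098]), 'torque': array([0.00371004, 0.01712877, 0.02144766]), 'grasp_force': 0.0, 'gripper_width': 1.0024145959480508}
```

View pics/top.png

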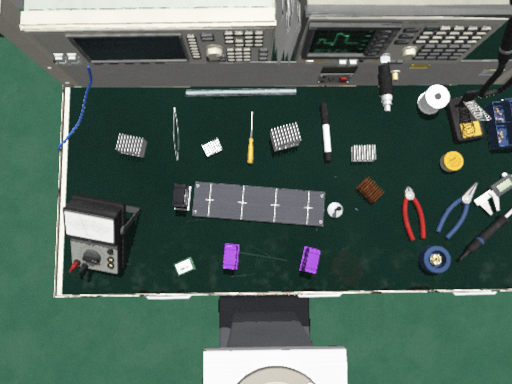

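View pics/scene.png

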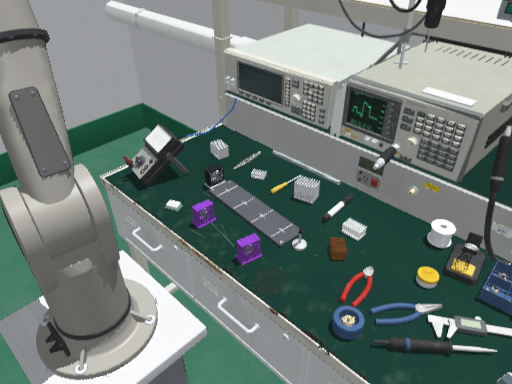

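The top view shows four heatsinks in the back row at (131,145), (211,147), (285,137) and (363,153). The rail runs from about (195,200) to (325,208), with the fan at its left (+y) end at (181,197) and the probe at (335,210). Possible mix-ups: the brown sink look-alike at (371,190), the purple fan look-alikes at (231,256) and (311,260), and a small white item at (184,266). I'm leaving all of those alone.

```bash
python3 - <<'E'
from h import *
z=np.load('top.npz'); P=pts('top',z['d'],z); im=z['i']
hsv=cv2.cvtColor(im,cv2.COLOR_RGB2HSV)
# table plane check
print('table z',np.median(P[215:250,150:170,2]), 'rail z',np.median(P[190:215,215:235,2]))
for n,(u,v) in dict(A=(131,145),B=(211,147),C=(285,137),D=(363,153),brown=(371,190),fan=(181,197),probe=(335,210),w=(184,266)).items():
    s=np.s_[v-24:v+25,u-24:u+25]; Q=P[s]; 
    m=(Q[...,2]>0.009)
    k,l,st,ce=cv2.connectedComponentsWithStats(m.astype(np.uint8))
    i=min(range(1,k),key=lambda i:np.hypot(*(ce[i]-24))-st[i,4]*.01)
    q=Q[l==i]; h=np.percentile(q[:,2],90); t=q[q[:,2]>h-.006]
    r=cv2.minAreaRect((t[:,:2]*1000).astype(np.float32)); print(n,len(t),'h',h.round(4),'c',np.round(r[0],1),'size',np.round(r[1],1),'ang',round(r[2],1))
# rail marks: white px on rail
m=((hsv[...,2]>190)&(hsv[...,1]<60)&(abs(P[...,2]-.008)<.01)).astype(np.uint8); m[:180]=0;m[225:]=0;m[:,:192]=0;m[:,328:]=0
k,l,st,ce=cv2.connectedComponentsWithStats(m)
f=192/np.tan(np.radians(z['fovy'])/2);V=z['view']
C=-V[:3,:3].T@V[:3,3]
for i in range(1,k):
    if st[i,4]>5:
        w=st[i]; c=ce[i]; r=V[:3,:3].T@np.array([(c[0]-z['cx'])/f,(c[1]-z['cy'])/f,1]); p=C+r*(.008-C[2])/r[2]; print(w,c.round(1),p.round(4))
a=cv2.resize(im[120:225,105:400],None,fx=2.7,fy=2.7,interpolation=cv2.INTER_CUBIC);save('crop',a)
E
```

```text
table z 0.0010395311470496398 rail z 0.009350510907420569
A 252 h 0.0398 c [521.8 190.1] size [375.3  54.1] ang 55.5
B 22 h 0.0174 c [505.2  97.5] size [242.5   6.9] ang 24.2
C 195 h 0.0538 c [520.3  -9.4] size [ 67.4 273.1] ang 78.5
D 185 h 0.0286 c [509.4 -85. ] size [ 52.6 353.7] ang 32.1
brown 144 h 0.0292 c [ 441.2 -101.9] size [ 54.6 315.6] ang 27.2
fan 277 h 0.0566 c [458.1 130.8] size [199.  53.] ang 65.9
probe 16 h 0.0517 c [428.3 -47.2] size [  7.5 208.2] ang 17.6
w 167 h 0.0193 c [362.9 133.7] size [ 23.5 176.2] ang 22.8
[210 184   2   9  10] [210.1 187.6] [0.5113 0.1405 0.008 ]
[243 186   2   6   7] [243.1 188.4] [0.5086 0.0648 0.008 ]
[271 192   8  26  45] [274.6 203.7] [ 0.4726 -0.0068  0.008 ]
[308 192   2  11  14] [308.2 196.6] [ 0.4882 -0.0841  0.008 ]
[206 194   7  10  21] [209.1 198.9] [0.4854 0.1428 0.008 ]
[239 194   7  11  27] [242.1 200.3] [0.4814 0.0673 0.008 ]
[208 205   2  10  13] [208.2 209.2] [0.4619 0.1448 0.008 ]
[306 205   6  14  26] [307.7 209.8] [ 0.4579 -0.0822  0.008 ]
[241 206   2  11  13] [241.2 210.5] [0.458  0.0698 0.008 ]
[319 220   3   3   6] [320.2 221.2] [ 0.4316 -0.1098  0.008 ]
```

View pics/crop.png

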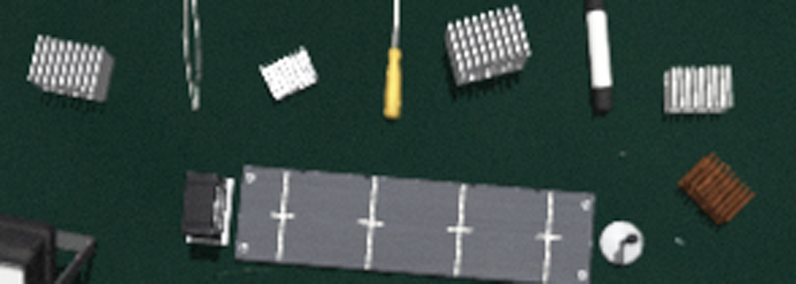

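The close crop shows the four bare-aluminium sinks. By height they are A=38 (left), B=15, C=52 and D=26 (right). The brown look-alike sits apart at the lower right. The marks in the crop are at about (283,216), (371,222), (460,230) and (549,237), with the fan on the left.

```bash
python3 - <<'E'
from h import *
z=np.load('top.npz'); P=pts('top',z['d'],z); im=z['i']; hsv=cv2.cvtColor(im,cv2.COLOR_RGB2HSV)
f=192/np.tan(np.radians(z['fovy'])/2);V=z['view'];C=-V[:3,:3].T@V[:3,3]
def cast(uv,h):
    uv=np.asarray(uv,float).reshape(-1,2); r=np.c_[(uv-[z['cx'],z['cy']])/f,np.ones(len(uv))]@V[:3,:3]
    return (C+r*((h-C[2])/r[:,2])[:,None])[:,:2]
M=np.array([[283,216],[371,222],[460,230],[549,237]])/2.7+[105,120]-.3
p=cast(M,.008)*1000; print('marks',p.round(1))
t=np.array([1.5,.5,-.5,-1.5])*75; c=p.mean(0); d=(t[:,None]*(p-c)).sum(0); print('rail c',c,'yaw of +y dir',np.degrees(np.arctan2(d[1],d[0])), 'scale',np.linalg.norm(d)/(t@t))
# rail outline
m=((hsv[...,2]>60)&(hsv[...,1]<90)).astype(np.uint8); m[:175]=0;m[235:]=0;m[:,:191]=0;m[:,:]*=1;m[:,327:]=0
m=cv2.morphologyEx(m,cv2.MORPH_OPEN,np.ones((3,3)))
cn=max(cv2.findContours(m,0,1)[0],key=cv2.contourArea)
print('outline',cv2.minAreaRect(cast(cn,.008).astype(np.float32)*1000))
for n,(u,v,h) in dict(s38=(131,145,.038),s15=(211,147,.015),s52=(285,137,.052),s26=(363,153,.026)).items():
    s=np.zeros(m.shape,bool); s[v-24:v+25,u-24:u+25]=1
    k=(s&(abs(P[...,2]-h-.001)<.005)&(hsv[...,2]>70)).astype(np.uint8)
    k=cv2.morphologyEx(k,cv2.MORPH_CLOSE,np.ones((5,5)))
    q,l,st,ce=cv2.connectedComponentsWithStats(k); i=1+np.argmax(st[1:,4])
    cn=cv2.findContours((l==i).astype(np.uint8),0,1)[0][0]
    r=cv2.minAreaRect(cast(cn,h).astype(np.float32)*1000); print(n,st[i],np.round(r[0],1),np.round(r[1],1),round(r[2],1))
E
```

```text
marks [[483.5 141.8]
 [477.6  67.5]
 [469.9  -7.7]
 [463.2 -83. ]]
rail c [473.53746256  29.6431403 ] yaw of +y dir 84.7807569016705 scale 1.003821292325573
outline ((474.0831604003906, 29.896011352539062), (301.6737365722656, 81.30950164794922), 84.77888488769531)
s38 [115 133  29  22 417] [609.8 318.7] [55.7 39.1] 77.3
s15 [201 138  21  18 204] [606.6 137.5] [28.7 39.4] 24.5
s52 [271 122  30  24 483] [624.9 -29.9] [42.5 58.2] 14.5
s26 [353 144  23  16 339] [ 588.2 -210.9] [50.2 34.8] 89.4
```

servo_tool(
  motion=[
    [[1,0.686,-0.522,-0.144,0.018],[1,0.686,-0.522,-0.144,0.018],[1,0.686,-0.522,-0.144,0.018],[1,0.686,-0.522,-0.144,0.018],[1,0.686,-0.522,-0.144,0.018],[1,0.686,-0.522,-0.144,0.018],[1,0.686,-0.522,-0.144,0.018],[1,0.686,-0.522,-0.144,0.018],[1,0.686,-0.522,-0.144,0.018],[1,0.686,-0.522,-0.144,0.018],[1,0.686,-0.522,-0.144,0.018],[1,0.686,-0.522,-0.144,0.018],[1,0.686,-0.522,-0.144,0.018],[1,0.686,-0.522,-0.144,0.018],[1,0.686,-0.522,-0.144,0.018],[1,0.686,-0.522,-0.144,0.018],[1,0,0,0,0],[1,0,0,0,0]],
  ],
  newtons=30,
)

```text
t: 1.9
eef_pos: [0.6101, 0.3178, 0.1603]
tool_rot: [-0.001, 0.111, 0.994, -0.0]
contact_force: [-1.0, 0.4, 0.3]
gripper_width: 0.999
grasp_force: 0.0
```

```bash
cat >> h.py <<'E'
from scipy.spatial.transform import Rotation as R
S=dict(s38=(.6098,.3187,77.3),s15=(.6066,.1375,-65.5),s52=(.6249,-.0299,-75.5),s26=(.5882,-.2109,-90.6),
 m15=(.4838,.1417,-5.2),m26=(.4770,.0670,-5.2),m38=(.4702,-.0077,-5.2),m52=(.4634,-.0824,-5.2))
def go(n,z):
    "remaining shift (shares of .04, total) and turn (shares of .12 rad, total)"
    o=bot.get_obs(); w,x,y,q=o['tool_rot']; Y=R.from_quat([x,y,q,w]).as_matrix()[:,1]; a=np.degrees(np.arctan2(Y[1],Y[0]))
    t=S[n]; da=t[2]-a; da=(da+90)%180-90 if n[0]=='s' and n!='x' else da
    p=np.r_[(np.array([t[0],t[1],z])-o['eef_pos'])/.04, np.radians((t[2]-a+180)%360-180)/.12]
    print('t',round(o['t'],2),'pos',o['eef_pos'].round(4),'yaw',a.round(2),'grip',round(o['gripper_width'],3),round(o['grasp_force'],1),'F',o['contact_force'].round(1)); print('total shares',p.round(2))
E
python3 - <<'E'
from h import *
go('s38',.036); i,d=bot.read_camera('wrist'); save('w1',i)
E
```

```text
t 1.9 pos [0.6101 0.3178 0.1603] yaw 77.2 grip 0.999 0.0 F [-1.   0.4  0.3]
total shares [-0.01  0.02 -3.11  0.01]
```

View pics/w1.png

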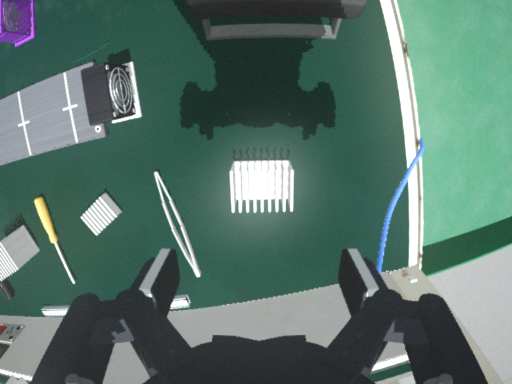

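The wrist view shows the 38 mm sink at (262,187), midway between the fingers (about x=258) and square to them. I'll descend and grip.

servo_tool(
  motion=[
    [[1,0,0,-0.6,0],[1,0,0,-0.6,0],[1,0,0,-0.6,0],[1,0,0,-0.6,0],[1,0,0,-0.4,0],[1,0,0,-0.3,0],[1,0,0,0,0],[0,0,0,0,0],[0,0,0,0,0],[0,0,0,0,0],[0,0,0,0,0],[0,0,0,0,0],[0,0,0,0,0],[0,0,0,0,0],[0,0,0,0,0],[0,0,0,0,0]],
  ],
  newtons=30,
)

```text
t: 3.55
eef_pos: [0.6108, 0.3194, 0.0386]
tool_rot: [0.001, 0.111, 0.994, 0.001]
contact_force: [-0.4, -0.2, 6.7]
gripper_width: 0.626
grasp_force: 33.2
```

```bash
python3 -c "
from h import *
go('m38',.16)"
```

```text
t 3.55 pos [0.6108 0.3194 0.0386] yaw 77.31 grip 0.626 33.2 F [-0.4 -0.2  6.7]
total shares [ -3.51  -8.18   3.03 -12.  ]
```

servo_tool(
  motion=[
    [[0,0,0,0.3,0],[0,0,0,0.7,0],[0,0,0,0.7,0],[0,0,0,0.7,0],[0,0,0,0.7,0],[0,-0.25,-0.58,0,-0.857],[0,-0.25,-0.58,0,-0.857],[0,-0.25,-0.58,0,-0.857],[0,-0.25,-0.58,0,-0.857],[0,-0.25,-0.58,0,-0.857],[0,-0.25,-0.58,0,-0.857],[0,-0.25,-0.58,0,-0.857],[0,-0.25,-0.58,0,-0.857],[0,-0.25,-0.58,0,-0.857],[0,-0.25,-0.58,0,-0.857],[0,-0.25,-0.58,0,-0.857],[0,-0.25,-0.58,0,-0.857],[0,-0.25,-0.58,0,-0.857],[0,-0.25,-0.58,0,-0.857],[0,0,0,0,0]],
  ],
)

```text
t: 5.55
eef_pos: [0.468, -0.009, 0.1616]
tool_rot: [-0.0, 0.741, 0.672, -0.0]
contact_force: [0.4, 0.4, 0.1]
gripper_width: 0.621
grasp_force: 32.4
```

```bash
python3 - <<'E'
from h import *
go('m38',.0475); i,d=bot.read_camera('wrist'); save('w2',i); j,d=bot.read_camera('scene'); save('sc2',j[130:290,170:410].repeat(3,0).repeat(3,1))
E
```

```text
t 5.55 pos [ 0.468  -0.009   0.1616] yaw -5.59 grip 0.621 32.4 F [0.4 0.4 0.1]
total shares [ 0.06  0.03 -2.85  0.06]
```

View pics/w2.png

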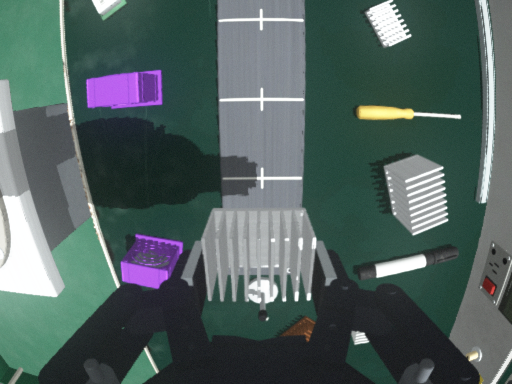

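The 38 mm sink is held square in the fingers over the third mark. I'll lower it and release.

servo_tool(
  motion=[
    [[0,0.06,0.03,-0.5,0.06],[0,0,0,-0.6,0],[0,0,0,-0.6,0],[0,0,0,-0.6,0],[0,0,0,-0.35,0],[0,0,0,-0.15,0],[0,0,0,-0.05,0],[0,0,0,0,0],[0,0,0,0,0],[0.75,0,0,0,0],[0.75,0,0,0,0],[0.8,0,0,0,0],[0.85,0,0,0,0]],
  ],
)

```text
t: 6.95
eef_pos: [0.4723, -0.0046, 0.0473]
tool_rot: [0.0, 0.736, 0.677, 0.0]
contact_force: [0.8, 0.7, 0.5]
gripper_width: 0.848
grasp_force: 0.0
```

servo_tool(
  motion=[
    [[0.9,0,0,0,0],[0.9,0,0,0,0],[0.9,0,0,0.5,0],[0.9,0,0,0.7,0],[0.9,0,0,0.7,0],[0.9,0,0,0.7,0],[0.9,0,0,0.5,0],[0.9,0,0,0,0]],
  ],
)

```text
t: 7.75
eef_pos: [0.4738, -0.0045, 0.1735]
tool_rot: [0.001, 0.736, 0.677, 0.002]
contact_force: [0.8, 0.1, -0.7]
gripper_width: 0.899
grasp_force: 0.0
```

```bash
python3 - <<'E'
from h import *
go('s52',.17); j,d=bot.read_camera('scene'); save('sc3',j[130:290,170:410].repeat(3,0).repeat(3,1))
E
```

```text
t 7.75 pos [ 0.4738 -0.0045  0.1735] yaw -4.76 grip 0.899 0.0 F [ 0.8  0.1 -0.7]
total shares [  3.78  -0.63  -0.09 -10.29]
```

View pics/sc3.png

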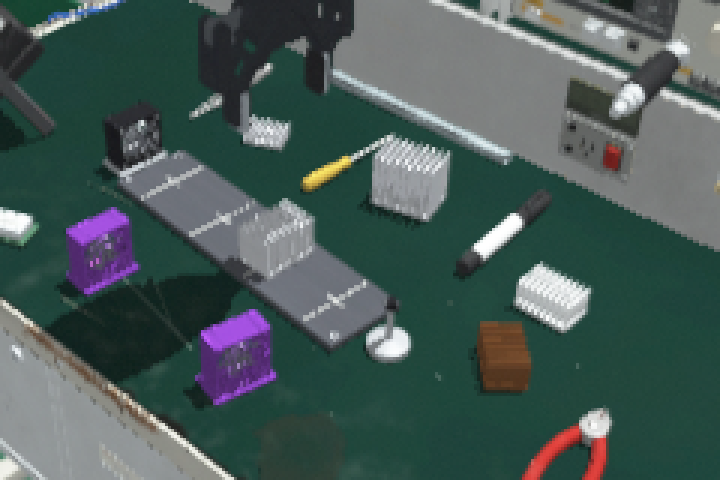

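The 38 mm sink is standing upright on the third mark, at about (277,240) in the crop. Next is the 52 mm sink.

servo_tool(
  motion=[
    [[0.9,0.29,-0.048,0,-0.79],[0.9,0.29,-0.048,0,-0.79],[0.9,0.29,-0.048,0,-0.79],[0.9,0.29,-0.048,0,-0.79],[0.9,0.29,-0.048,0,-0.79],[0.9,0.29,-0.048,0,-0.79],[0.9,0.29,-0.048,0,-0.79],[0.9,0.29,-0.048,0,-0.79],[0.9,0.29,-0.048,0,-0.79],[0.9,0.29,-0.048,0,-0.79],[0.9,0.29,-0.048,0,-0.79],[0.9,0.29,-0.048,0,-0.79],[0.9,0.29,-0.048,0,-0.79],[0.9,0,0,0,0],[0.9,0,0,0,0]],
  ],
)

```text
t: 9.3
eef_pos: [0.6221, -0.0298, 0.1697]
tool_rot: [0.0, 0.992, 0.128, -0.001]
contact_force: [0.1, 0.8, -0.1]
gripper_width: 0.897
grasp_force: 0.0
```

```bash
python3 - <<'E'
from h import *
go('s52',.045); i,d=bot.read_camera('wrist'); save('w4',i)
E
```

```text
t 9.3 pos [ 0.6221 -0.0298  0.1697] yaw -75.24 grip 0.897 0.0 F [ 0.1  0.8 -0.1]
total shares [ 0.07 -0.   -3.12 -0.04]
```

View pics/w4.png

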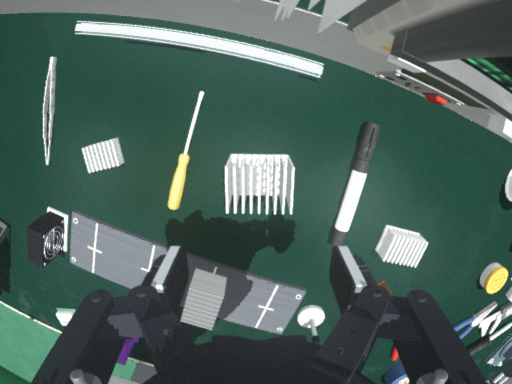

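The 52 mm sink is at (260,184), centred and square between the fingers, with the screwdriver and pen clear.

servo_tool(
  motion=[
    [[0.9,0.07,0,-0.6,-0.04],[0.9,0,0,-0.6,0],[0.9,0,0,-0.6,0],[0.9,0,0,-0.6,0],[0.9,0,0,-0.4,0],[0.9,0,0,-0.32,0],[0.9,0,0,0,0],[0,0,0,0,0],[0,0,0,0,0],[0,0,0,0,0],[0,0,0,0,0],[0,0,0,0,0],[0,0,0,0,0],[0,0,0,0,0]],
  ],
)

```text
t: 10.75
eef_pos: [0.6266, -0.0297, 0.0474]
tool_rot: [0.0, 0.992, 0.125, 0.001]
contact_force: [-1.6, -0.4, 7.1]
gripper_width: 0.669
grasp_force: 34.3
```

```bash
python3 -c "
from h import *
go('m52',.17)"
```

```text
t 10.75 pos [ 0.6266 -0.0297  0.0474] yaw -75.64 grip 0.669 34.3 F [-1.6 -0.4  7.1]
total shares [-4.08 -1.32  3.07 10.25]
```

servo_tool(
  motion=[
    [[0,0,0,0.3,0],[0,0,0,0.7,0],[0,0,0,0.7,0],[0,0,0,0.7,0],[0,0,0,0.7,0],[0,-0.314,-0.101,0,0.788],[0,-0.314,-0.101,0,0.788],[0,-0.314,-0.101,0,0.788],[0,-0.314,-0.101,0,0.788],[0,-0.314,-0.101,0,0.788],[0,-0.314,-0.101,0,0.788],[0,-0.314,-0.101,0,0.788],[0,-0.314,-0.101,0,0.788],[0,-0.314,-0.101,0,0.788],[0,-0.314,-0.101,0,0.788],[0,-0.314,-0.101,0,0.788],[0,-0.314,-0.101,0,0.788],[0,-0.314,-0.101,0,0.788],[0,0,0,0,0],[0,0,0,0,0]],
  ],
)

```text
t: 12.75
eef_pos: [0.4629, -0.0821, 0.1708]
tool_rot: [0.0, 0.74, 0.673, 0.0]
contact_force: [0.4, -0.2, -1.5]
gripper_width: 0.675
grasp_force: 33.4
```

```bash
python3 -c "
from h import *
go('m52',.0555)"
```

```text
t 12.75 pos [ 0.4629 -0.0821  0.1708] yaw -5.38 grip 0.675 33.4 F [ 0.4 -0.2 -1.5]
total shares [ 0.01 -0.01 -2.88  0.03]
```

servo_tool(
  motion=[
    [[0,0,0,-0.5,0.03],[0,0,0,-0.6,0],[0,0,0,-0.6,0],[0,0,0,-0.6,0],[0,0,0,-0.35,0],[0,0,0,-0.18,0],[0,0,0,-0.05,0],[0,0,0,0,0],[0,0,0,0,0],[0.75,0,0,0,0],[0.75,0,0,0,0],[0.8,0,0,0,0],[0.85,0,0,0,0],[0.9,0,0,0,0],[0.9,0,0,0,0]],
  ],
)

```text
t: 14.25
eef_pos: [0.4625, -0.0821, 0.0552]
tool_rot: [0.0, 0.737, 0.676, 0.0]
contact_force: [-0.1, -0.1, 0.1]
gripper_width: 0.899
grasp_force: 0.0
```

servo_tool(
  motion=[
    [[0.9,0,0,0.5,0],[0.9,0,0,0.7,0],[0.9,0,0,0.7,0],[0.9,0,0,0.7,0],[0.9,0,0,0.3,0],[0.9,0,0,0,0]],
  ],
)

```text
t: 14.85
eef_pos: [0.4635, -0.082, 0.1723]
tool_rot: [0.001, 0.737, 0.676, 0.001]
contact_force: [-0.4, -0.2, -0.1]
gripper_width: 0.899
grasp_force: 0.0
```

```bash
python3 -c "
from h import *
go('s26',.17)"
```

```text
t 14.85 pos [ 0.4635 -0.082   0.1723] yaw -4.99 grip 0.899 0.0 F [-0.4 -0.2 -0.1]
total shares [  3.12  -3.22  -0.06 -12.45]
```

servo_tool(
  motion=[
    [[0.9,0.208,-0.215,0,-0.83],[0.9,0.208,-0.215,0,-0.83],[0.9,0.208,-0.215,0,-0.83],[0.9,0.208,-0.215,0,-0.83],[0.9,0.208,-0.215,0,-0.83],[0.9,0.208,-0.215,0,-0.83],[0.9,0.208,-0.215,0,-0.83],[0.9,0.208,-0.215,0,-0.83],[0.9,0.208,-0.215,0,-0.83],[0.9,0.208,-0.215,0,-0.83],[0.9,0.208,-0.215,0,-0.83],[0.9,0.208,-0.215,0,-0.83],[0.9,0.208,-0.215,0,-0.83],[0.9,0.208,-0.215,0,-0.83],[0.9,0.208,-0.215,0,-0.83],[0.9,0,0,0,0],[0.9,0,0,0,0]],
  ],
)

```text
t: 16.55
eef_pos: [0.5864, -0.2109, 0.1695]
tool_rot: [0.0, 1.0, -0.004, -0.001]
contact_force: [-0.4, -0.2, 0.1]
gripper_width: 0.898
grasp_force: 0.0
```

```bash
python3 - <<'E'
from h import *
go('s26',.03); i,d=bot.read_camera('wrist'); save('w5',i)
E
```

```text
t 16.55 pos [ 0.5864 -0.2109  0.1695] yaw -90.48 grip 0.898 0.0 F [-0.4 -0.2  0.1]
total shares [ 0.04  0.   -3.49 -0.02]
```

View pics/w5.png

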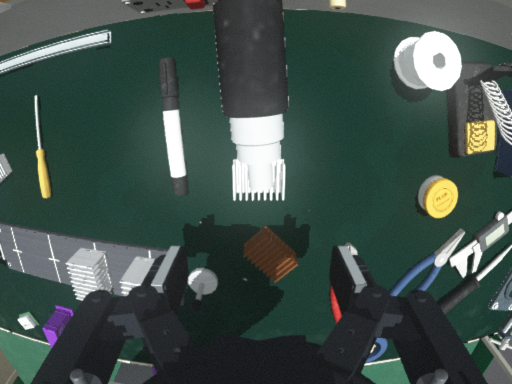

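The 26 mm sink is at (259,182), centred and square. A hanging black and white tool is close by, at (252,80), so I'll check the clearance before descending.

```bash
python3 - <<'E'
from h import *
for n,r in (('top',np.s_[50:115,376:400]),('scene',np.s_[140:172,370:400])):
    z=np.load(n+'.npz'); P=pts(n,z['d'],z)[r].reshape(-1,3); P=P[(P[:,2]>.05)&(P[:,0]<.76)]
    print(n,len(P)); 
    for a in np.arange(.05,.5,.04):
        q=P[(P[:,2]>a)&(P[:,2]<=a+.04)]
        if len(q)>3: print(a.round(2),len(q),np.percentile(q,3,0).round(3),np.percentile(q,97,0).round(3))
E
```

```text
top 1061
0.05 108 [ 0.736 -0.286  0.055] [ 0.756 -0.229  0.089]
0.09 80 [ 0.754 -0.272  0.093] [ 0.756 -0.219  0.119]
0.13 23 [ 0.711 -0.244  0.16 ] [ 0.739 -0.201  0.168]
0.17 813 [ 0.641 -0.235  0.174] [ 0.738 -0.196  0.205]
0.21 33 [ 0.729 -0.212  0.21 ] [ 0.737 -0.181  0.226]
scene 931
0.05 26 [ 0.748 -0.169  0.077] [ 0.753 -0.14   0.089]
0.09 260 [ 0.748 -0.217  0.092] [ 0.758 -0.134  0.128]
0.13 149 [ 0.724 -0.217  0.134] [ 0.759 -0.133  0.169]
0.17 493 [ 0.635 -0.22   0.172] [ 0.737 -0.146  0.199]
```

```bash
python3 - <<'E'
from h import *
V=np.array(bot.get_calibration('wrist')['view']); print((-V[:3,:3].T@V[:3,3]).round(4), V[2,:3].round(3))
E
```

```text
[ 0.6725 -0.213   0.2901] [-0.331  0.003 -0.944]
```

The tool sticks out to x≈0.635 at z≈0.165–0.205, right where the wrist camera (+x side) would come down. I'll back off, turn the hand 180° so the camera faces the robot, and grip the sink about 9 mm off-centre on its near side.

servo_tool(
  motion=[
    [[0.9,-0.4,0,0,0],[0.9,-0.4,0,0,0],[0.9,-0.4,0,0,0.5],[0.9,0,0,0,0.82],[0.9,0,0,0,0.82],[0.9,0,0,0,0.82],[0.9,0,0,0,0.82],[0.9,0,0,0,0.82],[0.9,0,0,0,0.82],[0.9,0,0,0,0.82],[0.9,0,0,0,0.82],[0.9,0,0,0,0.82],[0.9,0,0,0,0.82],[0.9,0,0,0,0.82],[0.9,0,0,0,0.82],[0.9,0,0,0,0.82],[0.9,0,0,0,0.82],[0.9,0,0,0,0.82],[0.9,0,0,0,0.82],[0.9,0,0,0,0.82]],
  ],
)

```text
t: 18.6
eef_pos: [0.5388, -0.2104, 0.171]
tool_rot: [-0.0, 0.649, 0.761, 0.0]
contact_force: [-0.8, -0.6, -0.9]
gripper_width: 0.902
grasp_force: 0.0
```

servo_tool(
  motion=[
    [[0.9,0,0,0,0.82],[0.9,0,0,0,0.82],[0.9,0,0,0,0.82],[0.9,0,0,0,0.82],[0.9,0,0,0,0.82],[0.9,0,0,0,0.82],[0.9,0,0,0,0.82],[0.9,0,0,0,0.82],[0.9,0,0,0,0.82],[0.9,0,0,0,0.82],[0.9,0,0,0,0.82],[0.9,0,0,0,0.82],[0.9,0,0,0,0.82],[0.9,0,0,0,0.82],[0.9,0,0,0,0.2],[0.9,0,0,0,0]],
  ],
)

```text
t: 20.2
eef_pos: [0.539, -0.2108, 0.1711]
tool_rot: [-0.0, 0.009, 1.0, 0.0]
contact_force: [0.7, -0.2, 0.7]
gripper_width: 0.901
grasp_force: 0.0
```

```bash
sed -i "s/s26=(.5882,-.2109,-90.6)/s26=(.5790,-.2109,89.4)/; s/m26=(.4770,.0670,-5.2)/m26=(.4777,.0758,-5.2)/" h.py; python3 - <<'E'
from h import *
go('s26',.03); i,d=bot.read_camera('wrist'); save('w6',i)
V=np.array(bot.get_calibration('wrist')['view']); print((-V[:3,:3].T@V[:3,3]).round(4))
E
```

```text
t 20.2 pos [ 0.539  -0.2108  0.1711] yaw 88.97 grip 0.901 0.0 F [ 0.7 -0.2  0.7]
total shares [ 1.   -0.   -3.53  0.06]
[ 0.4554 -0.2109  0.2915]
```

View pics/w6.png

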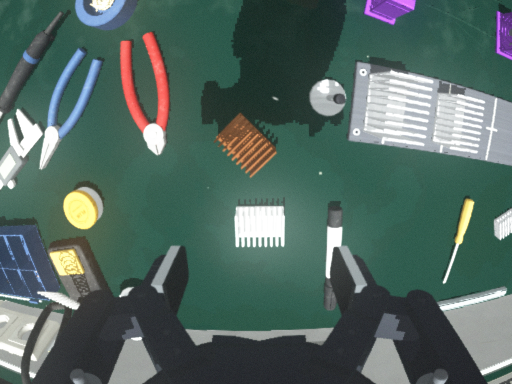

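The brown look-alike is at (246,145) and clear. The real 26 mm sink is at (260,223), square between the fingers. I'll move forward, then down.

servo_tool(
  motion=[
    [[0.9,0.4,0,0,0.06],[0.9,0.4,0,0,0],[0.9,0.2,0,0,0],[0.9,0,0,-0.5,0],[0.9,0,0,-0.5,0],[0.9,0,0,-0.5,0],[0.9,0,0,-0.5,0],[0.9,0,0,-0.5,0],[0.9,0,0,-0.5,0],[0.9,0,0,-0.3,0],[0.9,0,0,-0.23,0],[0.9,0,0,0,0],[0,0,0,0,0],[0,0,0,0,0],[0,0,0,0,0],[0,0,0,0,0],[0,0,0,0,0],[0,0,0,0,0],[0,0,0,0,0]],
  ],
)

```text
t: 22.15
eef_pos: [0.5802, -0.2114, 0.0311]
tool_rot: [0.001, 0.005, 1.0, -0.0]
contact_force: [-0.4, 0.4, 5.9]
gripper_width: 0.575
grasp_force: 32.4
```

servo_tool(
  motion=[
    [[0,0,0,0.3,0],[0,-0.2,0,0.6,0],[0,-0.3,0,0.6,0],[0,-0.3,0,0.6,0],[0,-0.2,0,0.6,0],[0,0,0,0.6,0],[0,0,0,0.5,0],[0,0,0,0,0]],
  ],
)

```text
t: 22.95
eef_pos: [0.5409, -0.2117, 0.1855]
tool_rot: [0.003, 0.005, 1.0, -0.001]
contact_force: [-0.4, -0.3, -0.6]
gripper_width: 0.575
grasp_force: 31.7
```

```bash
python3 -c "
from h import *
go('m26',.18)"
```

```text
t 22.95 pos [ 0.5409 -0.2117  0.1855] yaw 89.38 grip 0.575 31.7 F [-0.4 -0.3 -0.6]
total shares [ -1.58   7.19  -0.14 -13.76]
```

servo_tool(
  motion=[
    [[0,-0.093,0.423,0,-0.81],[0,-0.093,0.423,0,-0.81],[0,-0.093,0.423,0,-0.81],[0,-0.093,0.423,0,-0.81],[0,-0.093,0.423,0,-0.81],[0,-0.093,0.423,0,-0.81],[0,-0.093,0.423,0,-0.81],[0,-0.093,0.423,0,-0.81],[0,-0.093,0.423,0,-0.81],[0,-0.093,0.423,0,-0.81],[0,-0.093,0.423,0,-0.81],[0,-0.093,0.423,0,-0.81],[0,-0.093,0.423,0,-0.81],[0,-0.093,0.423,0,-0.81],[0,-0.093,0.423,0,-0.81],[0,-0.093,0.423,0,-0.81],[0,-0.093,0.423,0,-0.81],[0,0,0,0,0],[0,0,0,0,0]],
  ],
)

```text
t: 24.85
eef_pos: [0.4758, 0.0763, 0.1816]
tool_rot: [0.0, 0.738, 0.675, -0.0]
contact_force: [-0.3, -0.6, 0.4]
gripper_width: 0.58
grasp_force: 31.7
```

```bash
python3 - <<'E'
from h import *
go('m26',.0395); i,d=bot.read_camera('wrist'); save('w7',i)
E
```

```text
t 24.85 pos [0.4758 0.0763 0.1816] yaw -5.1 grip 0.58 31.7 F [-0.3 -0.6  0.4]
total shares [ 0.05 -0.01 -3.55 -0.01]
```

View pics/w7.png

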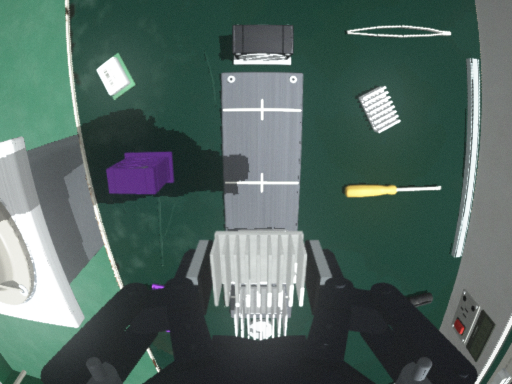

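The 26 mm sink is held square, its marks in line. I'll lower it and release.

servo_tool(
  motion=[
    [[0,0.04,0,-0.6,0],[0,0,0,-0.6,0],[0,0,0,-0.6,0],[0,0,0,-0.6,0],[0,0,0,-0.6,0],[0,0,0,-0.3,0],[0,0,0,-0.2,0],[0,0,0,-0.05,0],[0,0,0,0,0],[0,0,0,0,0],[0.7,0,0,0,0],[0.75,0,0,0,0],[0.8,0,0,0,0],[0.8,0,0,0,0]],
  ],
)

```text
t: 26.3
eef_pos: [0.4778, 0.0767, 0.0401]
tool_rot: [0.0, 0.739, 0.674, 0.0]
contact_force: [0.6, -0.4, -0.1]
gripper_width: 0.8
grasp_force: 0.0
```

servo_tool(
  motion=[
    [[0.8,0,0,0,0],[0.8,0,0,0.5,0],[0.8,0,0,0.7,0],[0.8,0,0,0.7,0],[0.8,0,0,0.7,0],[0.8,0,0,0.4,0],[0.7,0,0,0,0]],
  ],
)

```text
t: 27.0
eef_pos: [0.4791, 0.0769, 0.1621]
tool_rot: [0.001, 0.739, 0.674, 0.002]
contact_force: [0.2, -0.1, 0.1]
gripper_width: 0.703
grasp_force: 0.0
```

```bash
python3 -c "
from h import *
go('s15',.16)"
```

```text
t 27.0 pos [0.4791 0.0769 0.1621] yaw -5.28 grip 0.703 0.0 F [ 0.2 -0.1  0.1]
total shares [ 3.19  1.51 -0.05 -8.76]
```

servo_tool(
  motion=[
    [[0.7,0.29,0.137,0,-0.796],[0.7,0.29,0.137,0,-0.796],[0.7,0.29,0.137,0,-0.796],[0.7,0.29,0.137,0,-0.796],[0.7,0.29,0.137,0,-0.796],[0.7,0.29,0.137,0,-0.796],[0.7,0.29,0.137,0,-0.796],[0.7,0.29,0.137,0,-0.796],[0.7,0.29,0.137,0,-0.796],[0.7,0.29,0.137,0,-0.796],[0.7,0.29,0.137,0,-0.796],[0.7,0,0,0,0],[0.7,0,0,0,0]],
  ],
)

```text
t: 28.3
eef_pos: [0.6045, 0.1365, 0.1588]
tool_rot: [0.0, 0.977, 0.214, -0.001]
contact_force: [-1.0, -0.1, -0.5]
gripper_width: 0.702
grasp_force: 0.0
```

```bash
python3 - <<'E'
from h import *
go('s15',.027); i,d=bot.read_camera('wrist'); save('w8',i)
E
```

```text
t 28.3 pos [0.6045 0.1365 0.1588] yaw -65.34 grip 0.702 0.0 F [-1.  -0.1 -0.5]
total shares [ 0.05  0.03 -3.29 -0.02]
```

View pics/w8.png

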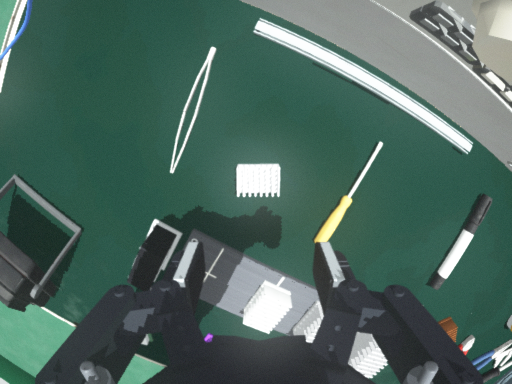

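The 15 mm sink is at (258,180), centred and square, with the tweezers and screwdriver clear of the fingers.

servo_tool(
  motion=[
    [[0.7,0.05,0.03,-0.6,-0.02],[0.7,0,0,-0.6,0],[0.7,0,0,-0.6,0],[0.7,0,0,-0.6,0],[0.7,0,0,-0.4,0],[0.7,0,0,-0.3,0],[0.7,0,0,-0.19,0],[0.7,0,0,0,0],[0,0,0,0,0],[0,0,0,0,0],[0,0,0,0,0],[0,0,0,0,0],[0,0,0,0,0],[0,0,0,0,0],[0,0,0,0,0]],
  ],
)

```text
t: 29.85
eef_pos: [0.6081, 0.1381, 0.0294]
tool_rot: [-0.0, 0.977, 0.211, 0.001]
contact_force: [0.4, -1.1, 6.2]
gripper_width: 0.459
grasp_force: 30.9
```

```bash
python3 -c "
from h import *
go('m15',.16)"
```

```text
t 29.85 pos [0.6081 0.1381 0.0294] yaw -65.62 grip 0.459 30.9 F [ 0.4 -1.1  6.2]
total shares [-3.11  0.09  3.27  8.79]
```

servo_tool(
  motion=[
    [[0,0,0,0.3,0],[0,0,0,0.7,0],[0,0,0,0.7,0],[0,0,0,0.7,0],[0,0,0,0.7,0],[0,0,0,0.2,0],[0,-0.283,0.008,0,0.8],[0,-0.283,0.008,0,0.8],[0,-0.283,0.008,0,0.8],[0,-0.283,0.008,0,0.8],[0,-0.283,0.008,0,0.8],[0,-0.283,0.008,0,0.8],[0,-0.283,0.008,0,0.8],[0,-0.283,0.008,0,0.8],[0,-0.283,0.008,0,0.8],[0,-0.283,0.008,0,0.8],[0,-0.283,0.008,0,0.8],[0,0,0,0,0],[0,0,0,0,0]],
  ],
)

```text
t: 31.75
eef_pos: [0.4828, 0.1415, 0.1603]
tool_rot: [-0.0, 0.739, 0.674, 0.0]
contact_force: [0.1, 1.1, -0.4]
gripper_width: 0.459
grasp_force: 30.3
```

```bash
python3 - <<'E'
from h import *
go('m15',.0375)
V=np.array(bot.get_calibration('wrist')['view']); print((-V[:3,:3].T@V[:3,3]).round(4)); i,d=bot.read_camera('wrist'); save('w9',i)
E
```

```text
t 31.75 pos [0.4828 0.1415 0.1603] yaw -5.25 grip 0.459 30.3 F [ 0.1  1.1 -0.4]
total shares [ 0.02  0.01 -3.07  0.01]
[0.4917 0.2243 0.2806]
```

View pics/w9.png

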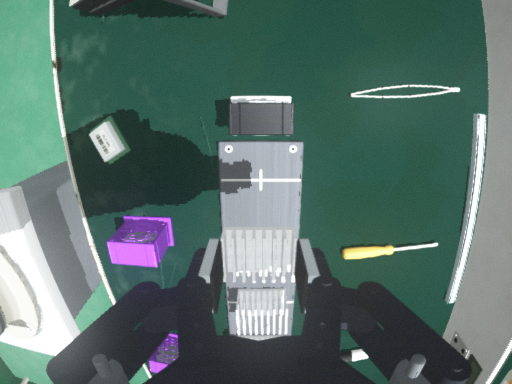

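The 15 mm sink is held square over the mark nearest the fan, and the fan stays below the hand. I'll lower it and release.

servo_tool(
  motion=[
    [[0,0.02,0,-0.6,0],[0,0,0,-0.6,0],[0,0,0,-0.6,0],[0,0,0,-0.6,0],[0,0,0,-0.35,0],[0,0,0,-0.2,0],[0,0,0,-0.12,0],[0,0,0,0,0],[0,0,0,0,0],[0.55,0,0,0,0],[0.6,0,0,0,0],[0.7,0,0,0,0],[0.7,0,0,0,0],[0.7,0,0,0,0]],
  ],
)

```text
t: 33.2
eef_pos: [0.4836, 0.1416, 0.0376]
tool_rot: [0.0, 0.738, 0.675, 0.0]
contact_force: [-0.4, 0.2, -0.8]
gripper_width: 0.701
grasp_force: 0.0
```

servo_tool(
  motion=[
    [[0.7,0,0,0.4,0],[0.7,0,0,0.7,0],[0.7,0,0,0.7,0],[0.7,0,0,0.7,0],[0.7,0,0,0.7,0],[0.7,0.5,0,0,0],[0.7,0.6,0,0,0],[0.7,0.6,0,0,0],[0.7,0.6,0.3,0,0],[0.7,0.4,0.6,0,0],[0.7,0,0.7,0,0],[0.7,0,0.7,0,0],[0.7,0,0.7,0,0],[0.7,0,0.7,0,0],[0.7,0,0.7,0,0],[0.7,0,0.5,0,0],[0.7,0,0,0,0],[0.7,0,0,0,0]],
  ],
)

```text
t: 35.0
eef_pos: [0.5915, 0.3369, 0.1653]
tool_rot: [0.0, 0.738, 0.675, -0.0]
contact_force: [0.2, -0.9, -0.7]
gripper_width: 0.703
grasp_force: 0.0
```

```bash
python3 - <<'E'
from h import *
im,d=bot.read_camera('top'); z=bot.get_calibration('top'); P=pts('top',d,z)
np.savez('top2',i=im,d=d,**z)
save('final',cv2.resize(im[150:240,150:370],None,fx=3.6,fy=3.6,interpolation=cv2.INTER_CUBIC))
V=z['view'];f=192/np.tan(np.radians(z['fovy'])/2);C=-V[:3,:3].T@V[:3,3]
def cast(uv,h):
    uv=np.asarray(uv,float).reshape(-1,2); r=np.c_[(uv-[z['cx'],z['cy']])/f,np.ones(len(uv))]@V[:3,:3]
    return (C+r*((h-C[2])/r[:,2])[:,None])[:,:2]
a=np.radians(84.78); ey=np.array([np.cos(a),np.sin(a)]); ex=np.array([ey[1],-ey[0]])
for h,yt in((.023,.1125),(.034,.0375),(.046,-.0375),(.060,-.1125)):
    c=np.array([.4736,.0297])+yt*ey
    k=((np.linalg.norm(P[...,:2]-c,axis=-1)<.05)&(abs(P[...,2]-h-.001)<.006)).astype(np.uint8)
    k=cv2.morphologyEx(k,cv2.MORPH_CLOSE,np.ones((5,5)))
    q,l,st,ce=cv2.connectedComponentsWithStats(k); i=1+np.argmax(st[1:,4])
    cn=cv2.findContours((l==i).astype(np.uint8),0,1)[0][0]
    r=cv2.minAreaRect(cast(cn,h).astype(np.float32)*1000); e=np.array(r[0])/1000-c
    print(h,'err across/along mm',(e@ex*1000).round(1),(e@ey*1000).round(1),np.round(r[1],1),round(r[2],1))
E
```

```text
0.023 err across/along mm 0.7 -2.2 [27.8 40.3] 83.2
0.034 err across/along mm 0.7 0.9 [33.4 48.5] 85.0
0.046 err across/along mm 2.6 3.7 [37.3 52.9] 89.1
0.06 err across/along mm 0.5 -1.5 [42.3 57.9] 85.0
```

View pics/final.png

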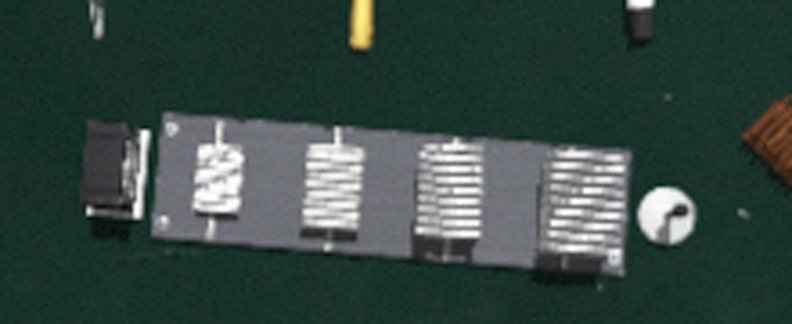

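The four sinks stand on their marks in height order from the fan, at crop pixels (218,180), (334,187), (449,190) and (585,200). They're all within 4 mm and 5° of target, and the arm is clear.

```bash
python3 -c "
from station import bot
print(bot.hand_in())"
```

```text
the job is handed in; nothing more can be done
None
```

The four heatsinks stand on their marks in height order, shortest at the fan and tallest at the probe; the top camera put each within 4 mm of its mark, fins within 5° of the rail, arm clear. I handed the job in at about 35 s; no verdict came back.

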